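# Pack the glass-rod cassette snug in its sloping rack

## Robot

A 6-joint arm with a two-finger parallel gripper is mounted at the origin on the work surface. World frame = base frame: x ahead of the robot, y to its left, z up, the work surface at z = 0. Lengths are in m, angles in rad, forces in N, time in s.
With the tool pointing down it reaches from about 0.225 to 0.875 m from the base axis. Payload 3.4 kg.
Tool frame: the origin (TCP) lies midway between the tips of the shut fingers; the grasp point (between the pads) lies 19 mm behind it; z points along the fingers, y is the line along which they close (so a half turn about z gives the same grasp; the last joint's range is limited). The gripper opens to 85 mm and grips with 20 to 120 N. Pads are 22 mm wide; open, the fingers measure 114 mm over their backs; the gripper's body (76 mm by 85 mm) begins 54 mm behind the grasp point. The pads swing forward as they close: fully open they stand 13 mm farther back than shut.
Start: joints at [1.092, 0.276, 1.505, -0, 1.361, -0.121], TCP at [0.201, 0.539, 0.231] pointing down, gripper open.
Joint ranges: [-2.89, 2.89], [-0.75, 2.08], [0.22, 2.7], [-1.18, 4.32], [0.11, 2.71], [-2.7, 2.7]. Speed limits (rad/s): [2.57, 2.57, 3.14, 3.14, 3.14, 3.14].

## Interface

Orientations are given as a rotation vector (axis times angle).
In Python, from cell import manip, grab_frame, job_done, outline_of gives the robot as it stands.
- The arm moves only by the tool carry_out, never from a script. Its argument "plan" is a list of rows, each an object with "slide": the shift along the tool's x, y, z in cm, a list of three; "roll": the turn about the tool's z in degrees. In form: [{"slide": [dx, dy, dz], "roll": roll}, ...]. A call has 1 to 20 rows; each row shifts and turns the commanded pose from where the row before left it, along the tool's axes as they then stand; what a row does not reach is not made up. A row lasts 1/12 s, in which the tool goes at most 41.7 mm and 7.16 degrees, less where a joint would pass 70% of its speed; a pose out of reach is approached as far as the arm can. A call with a gripper value outside its range is refused whole. "jaw" is the opening, from 0 (shut) to 1 (fully open), set as the call begins (left out, the last holds). The fingers move at their own pace and stop on an object; "squeeze" is the grip in N (left out, the last holds). Time passes only in rows, so rows that do not move let the fingers close. It gives the time, the measured TCP pose, the force, the opening and the grip force at its end, in the units of the state.
- manip.get_state(): the state, without advancing time (a new reading comes with each control period).
- grab_frame(name): name is "side" or "top" or "wrist"; returns a dict with "img" (400x640x3 uint8, blue, green, red), "depth" (400x640 float32, m along the optical axis (not along the pixel's ray), 0 where there is no reading), "mtx" (3x3 intrinsics, pixels), "origin" and "orientation" of the camera in the world; the wrist camera has in their place "hand_eye" (4x4, takes a point from camera to tool coordinates, whose origin is the TCP and whose axes are the flange's). Camera axes: x right, y down, z forward; pixel columns grow to the right and rows downward; lengths in m; the calibration is good to about 2 mm. A picture is of the moment at which its call begins: read the wrist's pose just before it.
- job_done(): hands the job in; it is judged then, once.
Trained networks look in a picture, given as the dict that the camera call returned (one of the last four; its "shot" number tells which), for a name from the list of things; names that differ only in an ending like _2 or _b are one class to them, and where a whole thing is asked for, a point or a joint stands for the part that bears it (a point fixed in the world has none). Each returns a list of dicts, best first, with "p" (0 to 1); they miss things now and then, are a little off and sometimes report something else, mostly with a low value. They report only what shows in the picture. A call takes as long as a camera call. They do not tell look-alikes from the thing itself.
- outline_of(label, picture): "pixels" (400x640 bool, what is visible of it) and "uv" ([column, row] in pixels, amid what is visible of it).
The state is a dict: "t": time; "joint_pos": joint angles; "qvel": joint speeds; "joint_efforts": joint torques, N m; "tcp_pos": TCP position; "tcp_rot": TCP orientation; "contact_force": force on the tool from outside, world axes, zero at the start; "moment": the same for the moment, N m; "finger_gap": finger opening in m; "finger_force": force on a finger pad.
Only numpy, scipy, OpenCV 4.12 (cv2) and the standard library are available. Lean on these libraries where they do the work, as an engineer would, in place of code of your own. Each camera call takes 0.05 s, during which the arm holds its last target. There are 200 camera calls.

## Task

The cassette of glass rods has room to creep in its sloping rack: slide aluminium spacer plates from the wooden block into the gap between the cassette and the sprung red cheek, one at a time and each pushed fully home, until the last one goes in with drag and the stack is held snug by the cheek. Use no more plates than that takes, leave the others in the block, be gentle with the glass, and do not disturb the burner, the jar or the pliers.

Things in the scene. Friction and masses are not known exactly. Their poses are not given: they have to be found in the camera images.
- trough: sloping rod rack on a green stand: aluminium bed, 104 mm wide, tilted 30 degrees. x runs uphill (30 degrees above level), z square off the bed (30 degrees from vertical, leaning downhill), y level across it. Origin: 100 mm over the bench, on the bed's top face, middle line, at the foot of the cheek's face with the cheek at rest.
- gap_floor (a point): the rack's origin again. From here downhill (-x) runs the gap: floor = bed, 49 mm wide between side rails 42 mm high and 6 mm thick. It ends at the cassette's face, which stays put; where is not told: 9.5 to 22.5 mm from the cheek at rest, so 2 or 3 plates. Home: foot on the bed, plate's z along the rack's z, width across the bed, top 70 mm off the bed.
- low_block (a point): top centre of the green end block, 30 mm thick, 52 mm high, at the rack's x = -100 mm (another, 25 mm thick and 34 mm high, is at x = 62 mm). Between this block and the gap stands the wooden cassette of glass rods, 46 mm wide; its uphill face, a board 64 mm high, stands square to the bed, the rest is 45 mm high.
- cheek: sprung red cheek at the gap's uphill end, 46 mm wide, face 44 mm high. Axes as the rack's; origin at the foot of its face, at rest on the rack's origin. It slides uphill by up to 10.5 mm: yields from about 3 N, then 0.25 N per mm. A loose plate slides home by its own weight; one that the cheek grips must be pushed.
- cheek_lip (a point): middle of the top edge of the cheek's lip, which flares uphill at 28 degrees from the top of the face (44 mm off the bed) to this edge, 59 mm off the bed and 8 mm farther uphill than the face.
- rack: wooden slot block for the spacers, 118 x 76 x 46 mm, fixed; origin at the centre of its underside, x across the slots, z up. Four slots at x = -36, -12, 12, 36 mm, each 10 mm by 46 mm and 36 mm deep (floor at z = 10 mm).
- slot_a (a point): mouth of the slot at x = -36 mm of the block, at its top face (z = 46 mm).
- plate_a: aluminium spacer plate, 8 mm thick (x), 44 mm wide (y), 70 mm high (z), 50 to 80 g; origin at the middle of its lower edge, z towards its square top. The lower edge is rounded (2.4 mm flat, full thickness 4 mm up). All four are alike; each starts upright in a slot of the wooden block (a to d from its -x end), standing 34 mm out of it.
- plate_b: aluminium spacer plate, 8 mm thick (x), 44 mm wide (y), 70 mm high (z), 50 to 80 g; origin at the middle of its lower edge, z towards its square top. The lower edge is rounded (2.4 mm flat, full thickness 4 mm up). All four are alike; each starts upright in a slot of the wooden block (a to d from its -x end), standing 34 mm out of it.
- plate_c: aluminium spacer plate, 8 mm thick (x), 44 mm wide (y), 70 mm high (z), 50 to 80 g; origin at the middle of its lower edge, z towards its square top. The lower edge is rounded (2.4 mm flat, full thickness 4 mm up). All four are alike; each starts upright in a slot of the wooden block (a to d from its -x end), standing 34 mm out of it.
- plate_d: aluminium spacer plate, 8 mm thick (x), 44 mm wide (y), 70 mm high (z), 50 to 80 g; origin at the middle of its lower edge, z towards its square top. The lower edge is rounded (2.4 mm flat, full thickness 4 mm up). All four are alike; each starts upright in a slot of the wooden block (a to d from its -x end), standing 34 mm out of it.
- burner: steel bench burner with a brass nozzle, unlit, loose: 60 mm across, 84 mm high; origin under its centre. Leave it alone.
- jar: green glass jar with glass rods standing in it, loose: 60 mm across, 75 mm high, the rods reach 150 mm; origin under its centre. Leave it alone.
- pliers: pliers with red handles lying flat, loose: about 130 mm long along x, 50 mm wide, 12 mm high; origin on the bench under the joint. Leave them alone.
Things that resemble listed ones, but are neither listed nor needed, are in the scene too. Leave any green or pink look-alike of the plate_a alone.

How it is judged:
By the outcome, as a careful person would: the job done as asked, in the order asked, and still so for the second after the job is handed in, with the robot touching nothing.
It also fails if it takes over 72 s, if anything falls off the work surface, if the arm or the gripper's body presses on something with over 40 N, if the wrist force passes 120 N, or if a joint passes its speed limit or range.

## Working session

There is one attempt and no reset: what is moved stays moved. The work goes in short steps, Python scripts to look and compute and a tool call to move; the robot and the scene stay as the last step left them, time stands still between calls to the robot, and variables do not carry over. Pictures are saved under pics/ and viewed, at most 10 in all, crops included, and the job is handed in when it is done.

Besides the shell and the picture viewer there is one more tool, called after "Emit:" in YAML: its name, and indented under it one key for each argument. carry_out: Moves the arm, as the interface text tells. Its arguments: {"type":"object","properties":{"plan":{"type":"array","items":{"type":"object","properties":{"slide":{"type":"array","items":{"type":"number"}},"roll":{"type":"number"}}}},"jaw":{"type":"number"},"squeeze":{"type":"number"}},"required":["plan"]}

```bash
ls; mkdir -p pics
python3 - <<'E'
from cell import manip, grab_frame
import cv2,numpy as np,pickle
print(manip.get_state())
d={}
for n in("side","top"):
    f=grab_frame(n); d[n]=f; print(n,f["mtx"],f["origin"],f["orientation"],f["shot"])
    cv2.imwrite(f"pics/{n}0.png",f["img"])
pickle.dump(d,open("f0.pkl","wb"))
E
```

```text
pics
{'t': 0.0, 'joint_pos': array([ 1.09199884e+00,  2.76613206e-01,  1.50616874e+00,  4.83607263e-06,
        1.36072625e+00, -1.21001946e-01]), 'qvel': array([-0.00189122, -0.0023525 , -0.00053874, -0.00078669, -0.00074209,
        0.0009739 ]), 'joint_efforts': array([ 1.22781425e-03, -4.16754377e+01, -2.45802426e+01,  1.54091924e-05,
        1.13175731e-02, -1.86800241e-05]), 'tcp_pos': array([0.20111804, 0.53808853, 0.23041516]), 'tcp_rot': array([-5.58930668e-01, -3.09089129e+00,  2.87192133e-03]), 'contact_force': array([-0.27032159,  0.39396893, -0.26670365]), 'moment': array([0.02138583, 0.0027033 , 0.04553216]), 'finger_force': 0.0, 'finger_gap': 0.08492155096367726}
side [[374.84551112   0.         324.54211319]
 [  0.         374.84551112 201.55933225]
 [  0.           0.           1.        ]] [ 0.19842924 -0.49015464  0.66499537] [-2.13279583  0.61691598 -0.29139966] 1
top [[406.30041902   0.         319.16286086]
 [  0.         406.30041902 200.22913665]
 [  0.           0.           1.        ]] [0.3800986  0.1078596  1.12767423] [-2.11412665  2.12979792 -0.17870813] 2
```

View pics/side0.png

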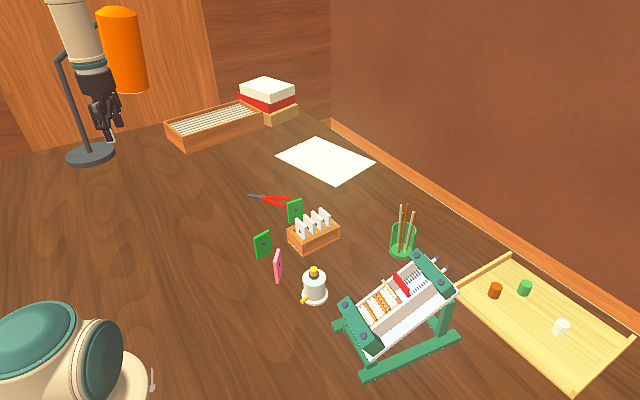

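View pics/top0.png

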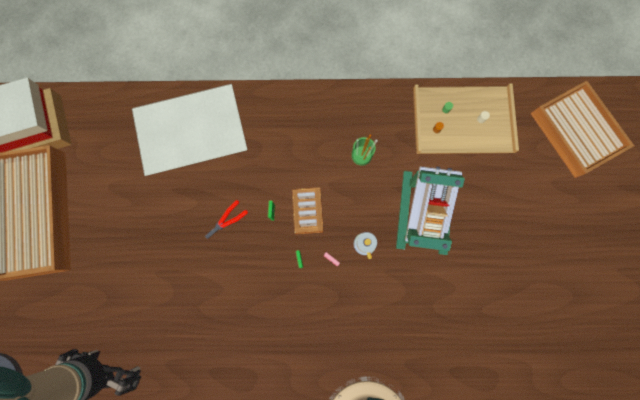

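The side view shows the slot block at (313,235), the sloping rack at (405,300) with the red cheek at (403,285), the burner at (314,288) and the jar at (403,240). Green and pink look-alikes stand near (263,245), (295,210) and (278,265). In the top view, image up is about +x: block (307,210), rack (435,205) with its uphill end at the top, burner (366,243), jar (364,150).

```bash
cat > h.py <<'E'
from cell import manip, grab_frame, job_done, outline_of
import cv2,numpy as np
from scipy.spatial.transform import Rotation as R
def pose(f,s=None):
    if "hand_eye" in f:
        T=np.eye(4);T[:3,:3]=R.from_rotvec(s["tcp_rot"]).as_matrix();T[:3,3]=s["tcp_pos"];return T@f["hand_eye"]
    T=np.eye(4);T[:3,:3]=R.from_rotvec(f["orientation"]).as_matrix();T[:3,3]=f["origin"];return T
def shot(n):
    s=manip.get_state();f=grab_frame(n);f["T"]=pose(f,s);return f
def cloud(f):  # 400x640x3 world points, nan where no reading
    v,u=np.mgrid[:400,:640];z=np.where(f["depth"]>0,f["depth"],np.nan);K=f["mtx"]
    p=np.stack([(u-K[0,2])/K[0,0]*z,(v-K[1,2])/K[1,1]*z,z],-1)
    return p@f["T"][:3,:3].T+f["T"][:3,3]
def proj(f,P):
    q=(np.asarray(P)-f["T"][:3,3])@f["T"][:3,:3];return (q@f["mtx"].T)[...,:2]/q[...,2:]
E
python3 - <<'E'
from h import *
np.set_printoptions(precision=4,suppress=True)
for n in("top","side"):
    f=shot(n);C=cloud(f)
    for l in("rack","trough","plate_a","cheek","burner","jar","pliers"):
        for o in outline_of(l,f)[:6]:
            if o["p"]<.2: continue
            p=C[o["pixels"]];p=p[~np.isnan(p[:,0])]
            print(n,l,round(o["p"],2),np.round(o["uv"]),p.mean(0),p.min(0),p.max(0),len(p))
E
```

```text
top rack 0.72 [308. 209.] [0.5471 0.1517 0.0444] [ 0.4901  0.1127 -0.002 ] [0.6116 0.1945 0.0836] 894
top trough 0.95 [432. 207.] [ 0.5413 -0.1669  0.1172] [ 0.4379 -0.2901 -0.0024] [ 0.6793 -0.1077  0.1706] 3444
top trough 0.35 [363. 151.] [ 0.7115 -0.0007  0.0544] [ 0.6839 -0.0291  0.0004] [0.742  0.0274 0.1542] 492
top plate_a 0.64 [271. 214.] [0.5482 0.248  0.0532] [0.5281 0.2443 0.0038] [0.5716 0.2553 0.0751] 107
top plate_a 0.59 [308. 203.] [0.561  0.1538 0.0715] [0.5575 0.1331 0.0388] [0.5669 0.1733 0.0841] 84
top plate_a 0.53 [309. 222.] [0.5126 0.1489 0.0716] [0.5103 0.1307 0.039 ] [0.5162 0.1673 0.0832] 55
top plate_a 0.53 [299. 257.] [0.4184 0.1718 0.0639] [0.3983 0.1654 0.0117] [0.4393 0.1781 0.0736] 66
top plate_a 0.47 [305. 193.] [0.5852 0.1558 0.073 ] [0.5816 0.1357 0.0448] [0.5973 0.1751 0.0854] 82
top plate_a 0.4 [332. 258.] [0.4186 0.0886 0.0566] [ 0.4053  0.0722 -0.0047] [0.4316 0.1056 0.0765] 71
top cheek 0.81 [435. 196.] [ 0.5752 -0.1749  0.1403] [ 0.5408 -0.2221 -0.0018] [ 0.682  -0.1475  0.1706] 336
top burner 0.94 [364. 242.] [ 0.4577 -0.0023  0.0507] [ 0.4245
[... 1133 characters left out ...]
0.148  0.0681] [0.5335 0.1279 0.0038] [0.588  0.2517 0.0829] 146
side plate_a 0.6 [325. 218.] [0.5849 0.1482 0.068 ] [0.5681 0.1314 0.0449] [0.592  0.1742 0.0825] 148
side cheek 0.79 [406. 281.] [ 0.5737 -0.1748  0.1455] [ 0.5404 -0.2032 -0.0026] [ 0.766  -0.0967  0.172 ] 382
side burner 0.74 [270. 196.] [0.5273 0.3781 0.009 ] [ 0.4814  0.3211 -0.0032] [0.5769 0.4311 0.0161] 256
side burner 0.72 [311. 284.] [ 0.4544 -0.0136  0.0409] [ 0.4206 -0.035  -0.0011] [0.492  0.0736 0.0873] 838
side jar 0.84 [405. 237.] [ 0.7066 -0.0093  0.0625] [ 0.6011 -0.1294 -0.002 ] [0.8271 0.1105 0.1564] 1015
side pliers 0.64 [269. 195.] [0.5312 0.3756 0.0095] [ 0.4784  0.3211 -0.0001] [0.5846 0.4468 0.0161] 281
```

Emit:
carry_out:
  plan:
    - {"roll": -6.5,"slide": [0,0,0]}
    - {"roll": -6.5,"slide": [0,0,0]}
    - {"roll": -6.5,"slide": [0,0,0]}
    - {"roll": -6.5,"slide": [0,0,0]}
    - {"slide": [-2.2,-3.0,0],"roll": 0}
    - {"slide": [-2.2,-3.0,0],"roll": 0}
    - {"slide": [-2.2,-3.0,0],"roll": 0}
    - {"slide": [-2.2,-3.0,0],"roll": 0}
    - {"slide": [-2.2,-3.0,0],"roll": 0}
    - {"slide": [-2.2,-3.0,0],"roll": 0}
    - {"slide": [-2.2,-3.0,0],"roll": 0}
    - {"slide": [-2.2,-3.0,0],"roll": 0}
    - {"slide": [-2.2,-3.0,0],"roll": 0}
    - {"slide": [-2.2,-3.0,0],"roll": 0}
    - {"slide": [-2.2,-3.0,0],"roll": 0}
    - {"slide": [-2.2,-3.0,0],"roll": 0}
    - {"slide": [-2.2,-3.0,0],"roll": 0}
    - {"slide": [-2.2,-3.0,0],"roll": 0}
    - {"slide": [0,0,0],"roll": 0}

```text
t: 2.48
tcp_pos: [0.5532, 0.1448, 0.231]
tcp_rot: [-0.142, 3.134, -0.006]
contact_force: [-0.1, 0.8, -0.5]
finger_gap: 0.0855
finger_force: 0.0
```

Run:
```python
from h import *
np.set_printoptions(precision=4,suppress=True)
s=manip.get_state();print(s["t"],s["tcp_pos"],s["tcp_rot"],s["joint_pos"])
f=shot("wrist");cv2.imwrite("pics/w1.png",f["img"]);C=cloud(f)
print(f["hand_eye"],f["T"])
for l in("rack","plate_a"):
    for o in outline_of(l,f)[:6]:
        p=C[o["pixels"]];p=p[~np.isnan(p[:,0])]
        if o["p"]<.2 or len(p)<20: continue
        zt=np.percentile(p[:,2],98);t=p[p[:,2]>zt-.004]
        r=cv2.minAreaRect((t[:,:2]*1000).astype(np.float32))
        print(l,round(o["p"],2),np.round(o["uv"]),"ztop",zt,"n",len(t),np.round(r,1) if 0 else r)
```

```text
2.4833 [0.5532 0.1448 0.231 ] [-0.1422  3.1344 -0.0058] [ 0.1369  0.2696  1.5146 -0.0041  1.3537 -1.5237]
[[-0.0011 -0.9597 -0.281   0.072 ]
 [ 1.     -0.0012  0.0002  0.0008]
 [-0.0006 -0.281   0.9597 -0.1431]
 [ 0.      0.      0.      1.    ]] [[-0.0895  0.9547  0.2837  0.4809]
 [ 0.996   0.0867  0.0223  0.1395]
 [-0.0033  0.2846 -0.9586  0.3738]
 [ 0.      0.      0.      1.    ]]
rack 0.9 [324. 158.] ztop 0.04800041697883096 n 4197 ((550.8045043945312, 153.32098388671875), (118.00971221923828, 75.48558807373047), 3.6936728954315186)
rack 0.68 [325. 190.] ztop 0.08164605360842636 n 333 ((562.4444580078125, 153.6956329345703), (8.203060150146484, 42.580833435058594), 2.802495002746582)
rack 0.52 [182.  75.] ztop 0.08496791011992164 n 301 ((461.231689453125, -3.041261672973633), (15.623724937438965, 15.9695463180542), 16.093080520629883)
plate_a 0.98 [273.  34.] ztop 0.07191165380957808 n 469 ((418.4010009765625, 89.41929626464844), (43.901123046875, 8.097537994384766), 51.89334487915039)
plate_a 0.92 [326. 190.] ztop 0.08165538504838034 n 341 ((562.4780883789062, 153.68096923828125), (8.683892250061035, 42.385074615478516), 5.12729024887085)
plate_a 0.92 [411. 183.] ztop 0.07148274828818083 n 360 ((550.224609375, 250.5186004638672), (8.63902473449707, 43.98420333862305), 86.34636688232422)
plate_a 0.9 [360.  41.] ztop 0.07181388720880055 n 496 ((418.8687744140625, 173.8141632080078), (44.04060363769531, 8.422155380249023), 11.646183013916016)
plate_a 0.81 [325. 143.] ztop 0.08162497782791059 n 371 ((514.6604614257812, 150.44093322753906), (7.908833026885986, 43.25151443481445), 4.329672336578369)
plate_a 0.74 [326. 208.] ztop 0.08162499153684517 n 348 ((586.2323608398438, 155.006591796875), (8.69117259979248, 43.438079833984375), 5.037392616271973)
```

Emit:
carry_out:
  plan:
    - {"slide": [0.35,-3.8,-0.7],"roll": 0}
    - {"slide": [0.35,-3.8,-0.7],"roll": 0}
    - {"slide": [0.35,-3.8,-0.7],"roll": 0}
    - {"slide": [0.35,-3.8,-0.7],"roll": 0}
    - {"slide": [0.35,-3.8,-0.7],"roll": 0}
    - {"slide": [0.35,-3.8,-0.7],"roll": 0}
    - {"slide": [0.35,-3.8,-0.7],"roll": 0}
    - {"slide": [0.35,-3.8,-0.7],"roll": 0}
    - {"slide": [0,0,0],"roll": 0}
    - {"slide": [0,0,0],"roll": 0}

```text
t: 3.47
tcp_pos: [0.5493, -0.1553, 0.2876]
tcp_rot: [-0.148, 3.138, 0.001]
contact_force: [-0.2, 0.5, 0.0]
finger_gap: 0.0851
finger_force: 0.0
```

Run:
```python
from h import *
np.set_printoptions(precision=4,suppress=True)
s=manip.get_state();print(s["t"],s["tcp_pos"],s["tcp_rot"],s["joint_pos"])
f=shot("wrist");cv2.imwrite("pics/w2.png",f["img"])
import pickle;pickle.dump(f,open("w2.pkl","wb"))
for l in("trough","cheek","low_block","cheek_lip"):
    for o in outline_of(l,f)[:3]: print(l,o["p"],o["uv"],o["pixels"].sum())
```

```text
3.4667 [ 0.5493 -0.1553  0.2876] [-0.1483  3.1376  0.001 ] [-0.398   0.2438  1.4117  0.0008  1.4859 -2.0633]
trough 0.77 [298.6, 170.3] 18313
low_block 0.69 [299.9, 166.8] 18089
cheek_lip 0.6 [292.9, 191.7] 1629
```

View pics/w2.png

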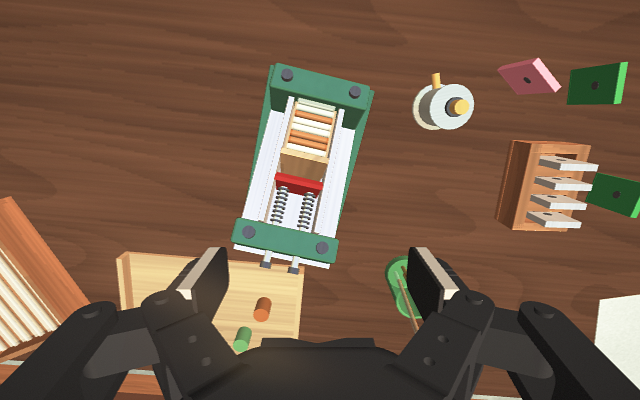

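The wrist view shows the rack with its low green block at (318,85), cassette at (310,130), board top at (305,160), cheek lip at (300,184) and upper green block at (285,240). The gap is hidden between the board and the red lip.

```bash
cat > fit.py <<'E'
from h import *
import pickle
np.set_printoptions(precision=4,suppress=True)
f=pickle.load(open("w2.pkl","rb"));C=cloud(f)
hsv=cv2.cvtColor(f["img"],cv2.COLOR_BGR2HSV).astype(int);H,S,V=hsv[...,0],hsv[...,1],hsv[...,2]
win=np.zeros((400,640),bool);win[55:275,225:380]=1
white=win&(S<50)&(V>150)&(C[...,2]>.05)
green=win&(H>60)&(H<95)&(S>70)&(C[...,2]>.08)
red=win&((H<8)|(H>172))&(S>150)&(C[...,2]>.08)
# yaw: search planarity/extent of rack-frame; plane ransac on white
P=C[white];rng=np.random.default_rng(0);best=(0,)
for _ in range(2000):
    a,b,c=P[rng.choice(len(P),3,False)];n=np.cross(b-a,c-a);l=np.linalg.norm(n)
    if l<1e-5: continue
    n/=l;n*=np.sign(n[2])
    if abs(n[2]-np.cos(np.pi/6))>.06: continue
    k=(abs((P-a)@n)<.0015).sum()
    if k>best[0]: best=(k,n,a)
k,n,a=best;I=P[abs((P-a)@n)<.002];m=I.mean(0);n=np.linalg.svd(I-m)[2][2];n*=np.sign(n[2])
print("plane",k,len(P),n,"tilt",np.degrees(np.arccos(n[2])),"yaw",np.degrees(np.arctan2(-n[1],-n[0])),"z0",m)
for nm,mk in(("green",green),("red",red)):
    p=C[mk];print(nm,len(p),p.min(0),p.max(0))
pickle.dump((C,white,green,red,n,m),open("seg.pkl","wb"))
E
python3 fit.py
```

```text
plane 4391 7757 [-0.4949  0.0683  0.8663] tilt 29.973375326360003 yaw -7.853170675056142 z0 [ 0.5653 -0.1755  0.1002]
green 5276 [ 0.4364 -0.2321  0.08  ] [ 0.6285 -0.1076  0.1679]
red 678 [ 0.5402 -0.1972  0.0965] [ 0.5704 -0.15    0.1586]
```

```bash
cat > fit2.py <<'E'
from h import *
import pickle
np.set_printoptions(precision=1,suppress=True,linewidth=150)
C,white,green,red,n,m=pickle.load(open("seg.pkl","rb"))
def frame(yaw): return R.from_euler("ZY",[yaw,-30],degrees=True).as_matrix()
for yaw in(-7.9,):
    F=frame(yaw);q=(C-[.55,-.17,.1])@F*1000
    for nm,mk in(("white",white),("green",green),("red",red)):
        p=q[mk];print(nm)
        for i in range(3):
            h,e=np.histogram(p[:,i],np.arange(-150,150,3));print("xyz"[i],[(int(b),int(c)) for b,c in zip(e,h) if c>60])
    g=q[green&(q[...,2]>0)]
    for lo,hi in((-200,-60),(20,120)):   # end blocks: top faces, lateral edges
        b=g[(g[:,0]>lo)&(g[:,0]<hi)];zt=np.percentile(b[:,2],90);t=b[abs(b[:,2]-zt)<3]
        r=cv2.minAreaRect(t[:,:2].astype(np.float32));print("block ztop",zt,"n",len(t),r)
    t=q[red];zt=np.percentile(t[:,2],99);print("lip top",zt,cv2.minAreaRect(t[t[:,2]>zt-5][:,:2].astype(np.float32)))
    w=q[white&(abs(q[...,0]-20)<45)]
E
python3 fit2.py
```

```text
white
x [(-72, 131), (-69, 220), (-66, 149), (-63, 193), (-60, 202), (-57, 99), (-54, 103), (-51, 106), (-48, 196), (-45, 205), (-42, 167), (-39, 223), (-36, 160), (-33, 98), (-30, 106), (-27, 102), (-24, 100), (-21, 121), (-18, 201), (-15, 207), (-12, 101), (-9, 107), (-6, 113), (-3, 112), (0, 116), (3, 116), (6, 112), (9, 111), (12, 110), (15, 113), (18, 123), (21, 186), (24, 181), (27, 211), (30, 214), (33, 189), (36, 219), (39, 202), (42, 212), (45, 229), (48, 212), (51, 221), (54, 224), (57, 231), (60, 105), (87, 77), (90, 282), (93, 143)]
y [(-57, 84), (-54, 313), (-51, 313), (-48, 318), (-45, 307), (-42, 310), (-39, 111), (-36, 73), (-33, 389), (-30, 406), (-27, 103), (-24, 83), (-21, 154), (-18, 200), (-15, 170), (-12, 197), (-9, 192), (-6, 193), (-3, 194), (0, 191), (3, 175), (6, 164), (9, 190), (12, 152), (15, 107), (18, 100), (21, 398), (24, 380), (27, 68), (30, 158), (33, 291), (36, 298), (39, 299), (42, 295), (45, 301), (48, 80)]
z [(-12, 187), (-9, 4344), (15, 354), (18, 115), (30, 112), (33, 2087), (36, 418)]
green
x [(-99, 196), (-96, 222), (-93, 198), (-90, 195), (-8
[... 425 characters left out ...]
12, 155), (15, 159), (18, 170), (21, 157), (24, 162), (27, 117), (30, 110), (33, 108), (36, 127), (39, 177), (42, 180), (45, 161)]
z [(21, 108), (24, 2129), (27, 325), (33, 84), (36, 127), (39, 190), (42, 1936), (45, 233)]
red
x [(18, 63), (21, 403), (24, 144)]
y []
z [(48, 92), (51, 168)]
block ztop 44.92737158394597 n 2174 ((-84.76753997802734, -2.924358367919922), (30.144672393798828, 103.25851440429688), 0.16684837639331818)
block ztop 27.04852000689745 n 2337 ((77.03750610351562, -3.090892791748047), (102.74217224121094, 24.345090866088867), 89.79631042480469)
lip top 53.32517786446364 ((23.614852905273438, -3.3609561920166016), (45.49435806274414, 6.197364807128906), 89.53804016113281)
```

Run:
```python
from h import *
import pickle
np.set_printoptions(precision=1,suppress=True,linewidth=150)
C,white,green,red,n,m=pickle.load(open("seg.pkl","rb"))
O=np.array([.5665,-.1753,.1003]);F=R.from_euler("ZY",[-7.8,-30],degrees=True).as_matrix()
q=(C-O)@F*1000
s=(abs(q[...,1])<20)&(abs(q[...,0])<45)&(q[...,2]<75)&~white
p=q[s];H,xe,ze=np.histogram2d(p[:,0],p[:,2],[np.arange(-40,20,2),np.arange(-4,72,4)])
print("z",ze[:-1])
for x,r in zip(xe,H.astype(int)): print(int(x),r)
t=p[(p[:,2]>60)];print(np.percentile(t[:,0],[0,2,50,98,100]),np.median(t[:,2]))
```

```text
z [-4  0  4  8 12 16 20 24 28 32 36 40 44 48 52 56 60 64]
-40 [ 0  0  0  0  0  0  0  0  0  0  0 19 49  0  0  0  0  0]
-38 [ 0  0  0  0  0  0  0  0  0  0  0 40 42  0  0  0  0  0]
-36 [ 0  0  0  0  0  0  0  0  0  0  3 76 10  0  0  0  0  0]
-34 [0 0 0 0 0 0 0 0 0 0 0 2 1 0 0 0 0 0]
-32 [0 0 0 0 0 0 0 0 0 0 0 0 0 0 0 0 0 0]
-30 [0 0 0 0 0 0 0 0 0 0 0 2 0 0 0 0 0 0]
-28 [ 0  0  0  0  0  0  0  0  0  0  0 14  0  0  0  0  0  0]
-26 [0 0 0 0 0 0 0 0 0 0 0 0 0 0 0 0 0 0]
-24 [0 0 0 0 0 0 0 0 0 0 0 0 0 0 0 0 0 0]
-22 [0 0 0 0 0 0 0 0 0 0 0 0 0 0 0 0 0 0]
-20 [ 0  0  0  0  0  0  0  0  0  0  0  0  0  0  0  0 12 24]
-18 [ 0  0  0  0  0  0  0  0  0  0  0  0  0  0  0  0 20 64]
-16 [ 0  0  0  0  0  0  0  0  0  0  0  0  0  0  0  0 24 67]
-14 [ 0  9 36 40 41 45 39 43 52 49 47 54 52 59 55 62 73 30]
-12 [0 0 0 0 0 0 0 0 0 0 0 0 0 0 0 0 0 0]
-10 [0 0 0 0 0 0 0 0 0 0 0 0 0 0 0 0 0 0]
-8 [0 0 0 0 0 0 0 0 0 0 0 0 0 0 0 0 0 0]
-6 [0 0 0 0 0 0 0 0 0 0 0 0 0 0 0 0 0 0]
-4 [0 0 0 0 0 0 0 0 0 0 0 0 0 0 0 0 0 0]
-2 [0 0 0 0 0 0 0 0 0 0 0 1 6 0 0 0 0 0]
0 [ 0  0  0  0  0  0  0  0  0  0  0  0 20 13  0  0  0  0]
2 [ 0  0  0  0  0  0  0  0  0  0  0  0  0 23 12  0  0  0]
4 [ 0  0  0  0  0  0  0  0  0  0  0  0  0  0 28  9  0  0]
6 [ 0  2 12 12 14 17 24 35 38 38 43 36  2  0  0 35  6  0]
8 [ 0  0  0  0  0  0  2 13  2  0  0  0  0  0  0 37 62  0]
10 [ 0  0  0  0  0  1  9 23 17  0  0  0  0  0  0 63 19  0]
12 [0 0 0 0 0 0 0 0 0 0 0 0 0 0 0 0 0 0]
14 [ 0  0  0  0  0  1  4 26 10  0  0  0  0  0  0  0  0  0]
16 [0 0 0 0 0 1 3 7 1 0 0 0 0 0 0 0 0 0]
[-19.2 -18.7 -14.2  10.6  11.8] 63.92204987540744
```

Emit:
carry_out:
  plan:
    - {"slide": [0,0,0],"roll": 1.7}
    - {"slide": [0.185,3.84,0],"roll": 0}
    - {"slide": [0.185,3.84,0],"roll": 0}
    - {"slide": [0.185,3.84,0],"roll": 0}
    - {"slide": [0.185,3.84,0],"roll": 0}
    - {"slide": [0.185,3.84,0],"roll": 0}
    - {"slide": [0.185,3.84,0],"roll": 0}
    - {"slide": [0.185,3.84,0],"roll": 0}
    - {"slide": [0.185,3.84,0],"roll": 0}
    - {"slide": [0,0,3.75],"roll": 0}
    - {"slide": [0,0,3.75],"roll": 0}
    - {"slide": [0,0,3.75],"roll": 0}
    - {"slide": [0,0,3.75],"roll": 0}
    - {"slide": [0,0,3.75],"roll": 0}
    - {"slide": [0,0,0],"roll": 0}
    - {"slide": [0,0,0],"roll": 0}

```text
t: 5.05
tcp_pos: [0.5125, 0.1511, 0.0986]
tcp_rot: [0.107, -3.135, 0.001]
contact_force: [0.0, 0.1, 0.8]
finger_gap: 0.0857
finger_force: 0.0
```

```bash
cat > st.py <<'E'
from h import *
np.set_printoptions(precision=4,suppress=True)
def tgt(x,y,z,yaw):  # yaw: world angle (deg) of tool y; returns slide in cm after roll, and roll
    s=manip.get_state();M=R.from_rotvec(s["tcp_rot"]).as_matrix();cur=np.degrees(np.arctan2(M[1,1],M[0,1]))
    a=np.radians(yaw);Y=np.array([np.cos(a),np.sin(a),0]);Z=np.array([0,0,-1.]);X=np.cross(Y,Z)
    d=np.array([x,y,z])-s["tcp_pos"];print("t",s["t"],"tcp",s["tcp_pos"],"yaw",round(cur,2),"zaxis",M[:,2],"F",s["contact_force"],"gap",s["finger_gap"]);print("slide cm",d@np.c_[X,Y,Z]*100,"roll",round(cur-yaw,2))
E
python3 - <<'E'
from st import *
tgt(.5147,.1504,.050,93.7)
E
```

```text
t 5.05 tcp [0.5125 0.1511 0.0986] yaw 93.89 zaxis [-0.0047 -0.0005 -1.    ] F [0.0214 0.1216 0.7826] gap 0.08572224522522016
slide cm [-0.2197 -0.0834  4.8635] roll 0.19
```

Emit:
carry_out:
  plan:
    - {"slide": [-0.2,-0.05,0],"roll": 0}
    - {"slide": [0,0,2.4],"roll": 0}
    - {"slide": [0,0,2.4],"roll": 0}
    - {"slide": [0,0,0],"roll": 0}
    - {"slide": [0,0,0],"roll": 0}

```text
t: 5.47
tcp_pos: [0.5175, 0.1502, 0.0534]
tcp_rot: [-0.104, 3.138, 0.001]
contact_force: [-0.1, 0.4, 0.7]
finger_gap: 0.0852
finger_force: 0.0
```

Emit:
carry_out:
  plan:
    - {"slide": [0,0,0],"roll": 0}
    - {"slide": [0,0,0],"roll": 0}
    - {"slide": [0,0,0],"roll": 0}
    - {"slide": [0,0,0],"roll": 0}
    - {"slide": [0,0,0],"roll": 0}
    - {"slide": [0,0,0],"roll": 0}
  jaw: 0
  squeeze: 25

```text
t: 5.97
tcp_pos: [0.5175, 0.1502, 0.0533]
tcp_rot: [-0.104, 3.137, 0.001]
contact_force: [-0.8, 0.2, 6.9]
finger_gap: 0.0436
finger_force: 26.6
```

Emit:
carry_out:
  plan:
    - {"slide": [0,0,-1.5],"roll": 0}
    - {"slide": [0,0,-1.6],"roll": 0}
    - {"slide": [0,0,0],"roll": 0}
    - {"slide": [0,0,0],"roll": 0}
    - {"slide": [0.4,0,0.0],"roll": 0}
    - {"slide": [0.4,0,0.03],"roll": 0}
    - {"slide": [0.4,0,0.05],"roll": 0}
    - {"slide": [0.4,0,0.08],"roll": 0}
    - {"slide": [0.4,0,0.1],"roll": 0}
    - {"slide": [0.4,0,0.12],"roll": 0}
    - {"slide": [0.4,0,0.14],"roll": 0}
    - {"slide": [0.3,0,0.12],"roll": 0}
    - {"slide": [0,0,0],"roll": 0}
    - {"slide": [0,0,0],"roll": 0}

```text
t: 7.13
tcp_pos: [0.4844, 0.1479, 0.0762]
tcp_rot: [0.104, -3.138, -0.0]
contact_force: [2.3, -0.1, 2.5]
finger_gap: 0.0433
finger_force: 27.1
```

Run:
```python
from h import *
f=shot("wrist");im=f["img"];g=grab_frame("side")["img"][150:280,220:400]
cv2.imwrite("pics/w3.png",np.hstack([im[:,100:540],np.pad(cv2.resize(g,None,fx=2,fy=2),((0,140),(0,0),(0,0)))]))
```

```text
(no output)
```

View pics/w3.png

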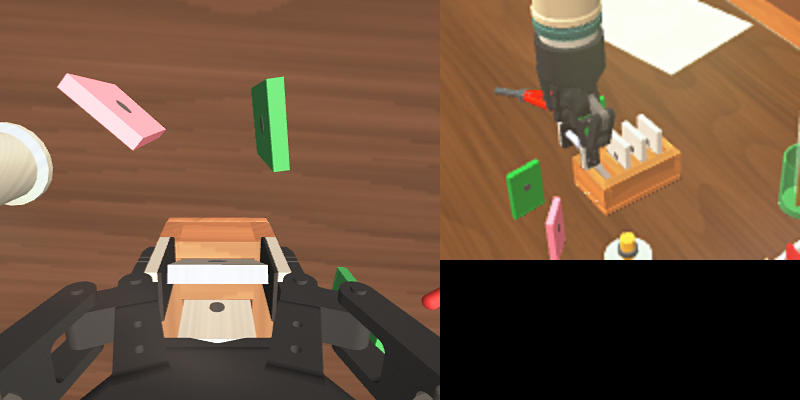

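The crop shows the plate tilted between the pads (top edge at (217,272) in the left half), with the next plate still upright behind it. Next I lift it clear and measure its angle.

Emit:
carry_out:
  plan:
    - {"slide": [0,0,-1],"roll": 0}
    - {"slide": [0,0,-3.5],"roll": 0}
    - {"slide": [0,0,-3.5],"roll": 0}
    - {"slide": [0,0,-3.5],"roll": 0}
    - {"slide": [0,0,0],"roll": 0}
    - {"slide": [0,0,0],"roll": 0}

```text
t: 7.73
tcp_pos: [0.4848, 0.148, 0.1929]
tcp_rot: [-0.104, 3.139, 0.001]
contact_force: [0.1, 0.0, -1.7]
finger_gap: 0.0432
finger_force: 26.7
```

```bash
cat > ang.py <<'E'
from st import *
# points of the held plate in tool axes (mm), from wrist and side
s=manip.get_state();M=R.from_rotvec(s["tcp_rot"]).as_matrix()
for n in("wrist","side"):
    f=shot(n);C=cloud(f);q=(C-s["tcp_pos"])@M*1000;h=cv2.cvtColor(f["img"],cv2.COLOR_BGR2HSV)
    k=(abs(q[...,1])<18)&(abs(q[...,0])<45)&(q[...,2]>-50)&(q[...,2]<70)&(h[...,1]<70)&(h[...,2]>110)
    p=q[k];print(n,len(p))
    for z in range(-40,60,5):
        t=p[(p[:,2]>=z)&(p[:,2]<z+5)]
        if len(t)>3: print(z+2.5,len(t),np.percentile(t[:,0],[5,50,95]).round(1))
tgt(0.5,0.15,.05,93.7)
E
python3 ang.py
```

```text
wrist 2017
-27.5 1506 [-0.2  2.9  6.4]
-22.5 144 [4.5 5.3 6.3]
-17.5 63 [1.9 2.3 2.7]
-12.5 16 [-0.2  1.7  1.8]
-7.5 70 [-1.5 -1.  -0.5]
-2.5 52 [-5.  -4.4 -3.7]
7.5 47 [-9.  -8.4 -7.7]
17.5 60 [-13.4 -12.8 -12.2]
27.5 57 [-18.4 -17.7 -17.2]
side 49
-27.5 11 [0.4 2.4 5.7]
-22.5 16 [3.1 6.  7.3]
-17.5 4 [3.6 4.5 5.6]
22.5 4 [-14.3 -13.9 -13.5]
t 7.8333 tcp [0.4832 0.1477 0.1901] yaw 93.8 zaxis [-0.0049 -0.0005 -1.    ] F [-0.2831 -0.0215 -0.8726] gap 0.042923488738881445
slide cm [-1.6888  0.125  14.0133] roll 0.1
```

```bash
cat >> st.py <<'E'
O=np.array([.5665,-.1753,.1003])
def rack(x,z,foot=(-26.8,36.7),y=0):  # TCP world for the foot at rack (x,z) mm; foot in tool x,z mm
    c,s=np.cos(np.pi/6),.5;u=x*c-z*s+foot[0];w=x*s+z*c+foot[1];a=np.radians(-7.8)
    p=O+np.array([u*np.cos(a)-y*np.sin(a),u*np.sin(a)+y*np.cos(a),w])/1000
    tgt(*p,82.2);return p
E
python3 - <<'E'
from st import *
print(rack(-5,85),rack(-7,28))
E
```

```text
t 7.8333 tcp [0.4832 0.1477 0.1901] yaw 93.8 zaxis [-0.0049 -0.0005 -1.    ] F [-0.2831 -0.0215 -0.8726] gap 0.042923488738881445
slide cm [ -5.2703 -30.8673  -1.7979] roll 11.6
t 7.8333 tcp [0.4832 0.1477 0.1901] yaw 93.8 zaxis [-0.0049 -0.0005 -1.    ] F [-0.2831 -0.0215 -0.8726] gap 0.042923488738881445
slide cm [ -7.947  -30.8673   3.2384] roll 11.6
[ 0.4936 -0.1653  0.2081] [ 0.5201 -0.1689  0.1577]
```

Lift 1.8 cm, turn, then cross over to just short of the mouth.

Emit:
carry_out:
  plan:
    - {"slide": [0,0,-2.5],"roll": 0}
    - {"slide": [0,0,0],"roll": 5.8}
    - {"slide": [0,0,0],"roll": 5.8}
    - {"slide": [-0.58,-3.43,0],"roll": 0}
    - {"slide": [-0.58,-3.43,0],"roll": 0}
    - {"slide": [-0.58,-3.43,0],"roll": 0}
    - {"slide": [-0.58,-3.43,0],"roll": 0}
    - {"slide": [-0.58,-3.43,0],"roll": 0}
    - {"slide": [-0.58,-3.43,0],"roll": 0}
    - {"slide": [-0.58,-3.43,0],"roll": 0}
    - {"slide": [-0.58,-3.43,0],"roll": 0}
    - {"slide": [-0.58,-3.43,0],"roll": 0}
    - {"slide": [0,0,0],"roll": 0}
    - {"slide": [0,0,0],"roll": 0}

```text
t: 9.0
tcp_pos: [0.4936, -0.1659, 0.2139]
tcp_rot: [-0.219, -3.128, -0.004]
contact_force: [0.1, 0.5, -1.2]
finger_gap: 0.0435
finger_force: 26.7
```

```bash
cat > look.py <<'E'
from st import *
import sys
# held plate and rack seen together by the wrist camera, in rack frame (mm)
F=R.from_euler("ZY",[-7.8,-30],degrees=True).as_matrix()
f=shot("wrist");C=cloud(f);q=(C-O)@F*1000
cv2.imwrite("pics/%s.png"%sys.argv[1],f["img"])
p=q[(abs(q[...,1])<18)&(abs(q[...,0])<40)&(q[...,2]>40)&(q[...,2]<180)]
for z in range(40,180,6):
    t=p[(p[:,2]>=z)&(p[:,2]<z+6)]
    if len(t)>3: print(z+3,len(t),np.percentile(t[:,0],[2,50,98]).round(1))
h=cv2.cvtColor(f["img"],cv2.COLOR_BGR2HSV).astype(int)
red=((h[...,0]<8)|(h[...,0]>172))&(h[...,1]>150)&(q[...,2]>40)&(q[...,2]<70)&(abs(q[...,0])<30)&(abs(q[...,1])<40)
r=q[red];print("red y",np.percentile(r[:,1],[1,99]) if len(r) else None)
E
python3 look.py w4; python3 -c "
from st import *
rack(-5,85);rack(-7,28)"
```

```text
43 871 [-39.4 -30.6 -21.7]
49 47 [-31.8 -13.1 -13.1]
61 133 [-19.1 -15.2 -13.1]
67 293 [-19.  -16.  -13.6]
103 57 [-5.5 -5.4 -5.3]
115 60 [-4.4 -4.3 -4.2]
121 11 [-3.4 -3.3 -3.2]
127 43 [-3.4 -3.3 -3.1]
133 66 [-3.1 -2.5 -2.4]
139 39 [-2.4 -1.7 -1.6]
145 49 [-1.8 -1.7 -1.6]
151 76 [-1.1 -1.  -0.9]
157 882 [-0.4  4.4  7.8]
163 775 [0.1 3.1 7.7]
red y None
t 9.05 tcp [ 0.4937 -0.1646  0.2142] yaw 82.1 zaxis [-0.005   0.0034 -1.    ] F [-0.9399 -0.0445 -1.4561] gap 0.04329036683896898
slide cm [ 0.0026 -0.0762  0.6095] roll -0.1
t 9.05 tcp [ 0.4937 -0.1646  0.2142] yaw 82.1 zaxis [-0.005   0.0034 -1.    ] F [-0.9399 -0.0445 -1.4561] gap 0.04329036683896898
slide cm [-2.6742 -0.0762  5.6459] roll -0.1
```

View pics/w4.png

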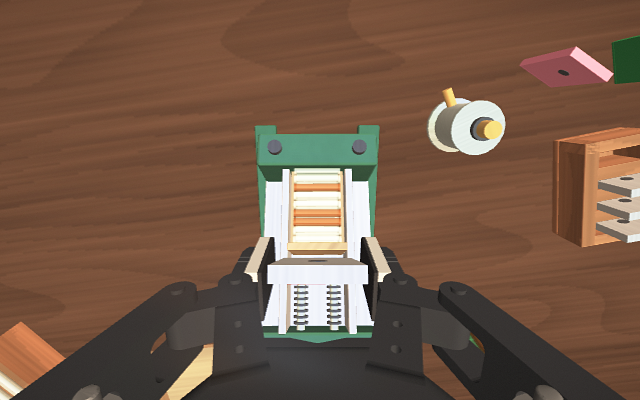

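Emit:
carry_out:
  plan:
    - {"slide": [0,-0.05,0.6],"roll": 0}
    - {"slide": [-0.33,0,0.63],"roll": 0}
    - {"slide": [-0.33,0,0.63],"roll": 0}
    - {"slide": [-0.33,0,0.63],"roll": 0}
    - {"slide": [-0.33,0,0.63],"roll": 0}
    - {"slide": [0,0,0],"roll": 0}

```text
t: 9.55
tcp_pos: [0.5083, -0.1665, 0.1834]
tcp_rot: [-0.212, -3.132, -0.002]
contact_force: [0.8, -0.2, -0.8]
finger_gap: 0.0431
finger_force: 26.7
```

Emit:
carry_out:
  plan:
    - {"slide": [-0.33,0,0.63],"roll": 0}
    - {"slide": [-0.33,0,0.63],"roll": 0}
    - {"slide": [-0.33,0,0.63],"roll": 0}
    - {"slide": [-0.33,0,0.63],"roll": 0}
    - {"slide": [0,0,0],"roll": 0}
    - {"slide": [0,0,0],"roll": 0}

```text
t: 10.05
tcp_pos: [0.5211, -0.169, 0.1592]
tcp_rot: [-0.214, -3.133, -0.001]
contact_force: [-1.8, -0.8, -0.8]
finger_gap: 0.0433
finger_force: 26.7
```

```bash
python3 look.py w5; python3 -c "
from st import *
rack(-7,28);rack(-8,22)"
```

```text
43 1630 [-39.7 -30.1  -8.5]
49 66 [-29.8 -13.1  -9.8]
55 204 [-13.2  -7.5  10.6]
61 818 [-18.7   8.3  11.6]
67 578 [-18.7 -15.9  -6.6]
73 77 [-6.4 -5.8 -5.7]
79 56 [-5.7 -5.1 -5.1]
85 28 [-5.1 -5.1 -4.4]
91 73 [-4.5 -4.4 -3.9]
97 1586 [-3.8  0.4  4.2]
103 64 [-3.3 -1.2  2.9]
139 45 [ 7.5  8.7 17.9]
145 1443 [ 9.4 18.3 19.6]
151 2758 [12.5 20.4 23. ]
157 3404 [15.7 23.3 26.1]
163 1122 [18.5 19.5 25.9]
169 2290 [19.4 21.1 22.4]
red y [-22.5888  21.9709]
t 10.1 tcp [ 0.521  -0.169   0.1595] yaw 82.2 zaxis [-0.0014  0.0007 -1.    ] F [-0.7128  0.086  -1.8526] gap 0.04343751622171505
slide cm [ 0.0931 -0.01    0.1729] roll 0.0
t 10.1 tcp [ 0.521  -0.169   0.1595] yaw 82.2 zaxis [-0.0014  0.0007 -1.    ] F [-0.7128  0.086  -1.8526] gap 0.04343751622171505
slide cm [-0.1203 -0.01    0.7426] roll 0.0
```

Emit:
carry_out:
  plan:
    - {"slide": [0,0,0.3],"roll": 0}
    - {"slide": [0,0,0.3],"roll": 0}
    - {"slide": [0,0,0],"roll": 0}
    - {"slide": [0,0,0],"roll": 0}

```text
t: 10.43
tcp_pos: [0.5216, -0.1692, 0.1541]
tcp_rot: [0.214, 3.134, -0.0]
contact_force: [-0.2, -0.2, -0.5]
finger_gap: 0.0434
finger_force: 26.7
```

Emit:
carry_out:
  plan:
    - {"slide": [0,0,0],"roll": 0}
    - {"slide": [0,0,0],"roll": 0}
    - {"slide": [0,0,0],"roll": 0}
    - {"slide": [0,0,0],"roll": 0}
    - {"slide": [0,0,0],"roll": 0}
    - {"slide": [0,0,0],"roll": 0}
  jaw: 0.8

```text
t: 10.93
tcp_pos: [0.5214, -0.1691, 0.1541]
tcp_rot: [0.214, 3.134, 0.0]
contact_force: [0.0, -0.9, 0.0]
finger_gap: 0.0682
finger_force: 0.0
```

```bash
python3 look.py w6
```

```text
43 1747 [-39.8 -29.9  -0.1]
49 384 [-0.2  2.   3.6]
55 441 [-5.2  5.1  7. ]
61 865 [-18.9   8.3  11.5]
67 765 [-18.8 -15.1  -5.6]
73 871 [-13.1  -9.1  -5.5]
139 994 [14.8 15.8 16.7]
145 2477 [16.2 17.8 19.9]
151 2833 [14.3 20.9 23.2]
157 1211 [15.7 22.1 23.8]
163 2349 [16.5 18.5 20. ]
169 129 [18.6 19.3 19.7]
red y [-22.621   21.9888]
```

View pics/w6.png

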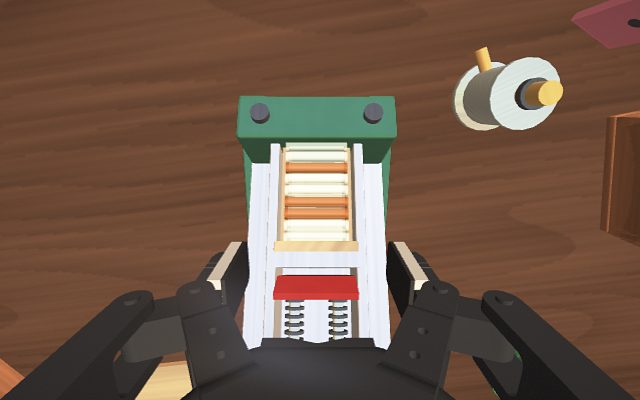

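Plate 1 stands against the board (white strip at (316,260)), with a gap left before the red lip at (316,287). Next, check its height against the board top.

Run:
```python
from st import *
F=R.from_euler("ZY",[-7.8,-30],degrees=True).as_matrix()
f=shot("wrist");q=(cloud(f)-O)@F*1000
for a,b in((-18,-14),(-12.3,-6.5)):
    t=q[(abs(q[...,1])<18)&(q[...,0]>a)&(q[...,0]<b)&(q[...,2]>58)&(q[...,2]<90)]
    print(a,b,len(t),np.percentile(t[:,2],[5,50,95]))
t=q[(abs(q[...,1])<18)&(abs(q[...,0]+9)<8)&(q[...,2]>68)&(q[...,2]<90)];print(np.percentile(t[:,0],[1,99]))
tgt(.5386,.152,.050,93.7)
```

```text
-18 -14 514 [63.5129 64.4748 65.4711]
-12.3 -6.5 833 [69.4478 70.5078 71.5256]
[-13.1406  -5.53  ]
t 11.0333 tcp [ 0.5214 -0.1691  0.154 ] yaw 82.2 zaxis [ 0.0001  0.0001 -1.    ] F [ 0.0431 -0.1776  0.1215] gap 0.06853276656633925
slide cm [-3.7903 31.9304 10.4021] roll -11.5
```

Emit:
carry_out:
  plan:
    - {"slide": [0,0,-3],"roll": 0}
    - {"slide": [0,0,-3],"roll": 0}
    - {"slide": [0,0,0],"roll": -5.8}
    - {"slide": [0,0,0],"roll": -5.7}
    - {"slide": [-0.47,3.99,0],"roll": 0}
    - {"slide": [-0.47,3.99,0],"roll": 0}
    - {"slide": [-0.47,3.99,0],"roll": 0}
    - {"slide": [-0.47,3.99,0],"roll": 0}
    - {"slide": [-0.47,3.99,0],"roll": 0}
    - {"slide": [-0.47,3.99,0],"roll": 0}
    - {"slide": [-0.47,3.99,0],"roll": 0}
    - {"slide": [-0.47,3.99,0],"roll": 0}
    - {"slide": [0,0,3.8],"roll": 0}
    - {"slide": [0,0,3.8],"roll": 0}
    - {"slide": [0,0,3.8],"roll": 0}
    - {"slide": [0,0,0],"roll": 0}
    - {"slide": [0,0,0],"roll": 0}
  jaw: 1

```text
t: 12.45
tcp_pos: [0.5368, 0.1517, 0.0987]
tcp_rot: [0.102, -3.135, 0.001]
contact_force: [0.8, 0.1, 1.0]
finger_gap: 0.0853
finger_force: 0.0
```

Run:
```python
from st import *
tgt(.5385,.152,.050,93.7)
f=shot("wrist");C=cloud(f)
k=(abs(C[...,0]-.5385)<.012)&(abs(C[...,1]-.152)<.035)&(abs(C[...,2]-.081)<.004)
p=C[k];print(len(p),cv2.minAreaRect((p[:,:2]*1000).astype(np.float32)) if len(p)>5 else 0)
```

```text
t 12.45 tcp [0.5368 0.1517 0.0987] yaw 93.71 zaxis [-0.0047 -0.0007 -1.    ] F [0.8234 0.1064 0.9951] gap 0.08531774968340256
slide cm [-0.1682  0.0156  4.8665] roll 0.01
1138 ((538.7075805664062, 152.09677124023438), (9.317071914672852, 43.77981185913086), 3.179171562194824)
```

Emit:
carry_out:
  plan:
    - {"slide": [0,0,2.4],"roll": 0}
    - {"slide": [0,0,2.4],"roll": 0}
    - {"slide": [0,0,0],"roll": 0}
    - {"slide": [0,0,0],"roll": 0}

```text
t: 12.83
tcp_pos: [0.5395, 0.1517, 0.0537]
tcp_rot: [-0.1, 3.138, 0.001]
contact_force: [0.6, 0.3, -0.5]
finger_gap: 0.0854
finger_force: 0.0
```

Emit:
carry_out:
  plan:
    - {"slide": [0,0,0],"roll": 0}
    - {"slide": [0,0,0],"roll": 0}
    - {"slide": [0,0,0],"roll": 0}
    - {"slide": [0,0,0],"roll": 0}
    - {"slide": [0,0,0],"roll": 0}
    - {"slide": [0,0,0],"roll": 0}
  jaw: 0
  squeeze: 25

```text
t: 13.33
tcp_pos: [0.5395, 0.1522, 0.0536]
tcp_rot: [-0.101, 3.137, 0.001]
contact_force: [0.1, 0.4, 7.6]
finger_gap: 0.0434
finger_force: 27.8
```

Emit:
carry_out:
  plan:
    - {"slide": [0,0,-1.5],"roll": 0}
    - {"slide": [0,0,-1.6],"roll": 0}
    - {"slide": [0,0,0],"roll": 0}
    - {"slide": [0,0,0],"roll": 0}
    - {"slide": [0.4,0,0.0],"roll": 0}
    - {"slide": [0.4,0,0.03],"roll": 0}
    - {"slide": [0.4,0,0.05],"roll": 0}
    - {"slide": [0.4,0,0.08],"roll": 0}
    - {"slide": [0.4,0,0.1],"roll": 0}
    - {"slide": [0.4,0,0.12],"roll": 0}
    - {"slide": [0.4,0,0.14],"roll": 0}
    - {"slide": [0.4,0,0.14],"roll": 0}
    - {"slide": [0.3,0,0.14],"roll": 0}
    - {"slide": [0,0,0],"roll": 0}
    - {"slide": [0,0,-1],"roll": 0}
    - {"slide": [0,0,-3.5],"roll": 0}
    - {"slide": [0,0,-3.5],"roll": 0}
    - {"slide": [0,0,-3.5],"roll": 0}
    - {"slide": [0,0,0],"roll": 0}
    - {"slide": [0,0,0],"roll": 0}

```text
t: 15.0
tcp_pos: [0.5025, 0.15, 0.1919]
tcp_rot: [-0.102, 3.14, 0.002]
contact_force: [-0.8, -1.3, -1.1]
finger_gap: 0.0434
finger_force: 26.9
```

```bash
python3 ang.py; python3 -c "
from st import *
rack(-2,90)"
```

```text
wrist 1694
-27.5 1349 [-2.1  0.5  3.6]
-22.5 212 [1.7 3.4 4.3]
-17.5 8 [-11.6 -11.4 -11.1]
-12.5 66 [-13.6 -12.6 -11.9]
-7.5 7 [-18.7 -18.6 -18.1]
-2.5 6 [-19.4 -19.  -18.9]
7.5 19 [-28.6 -28.1 -27.7]
12.5 25 [-30.6 -29.8 -29. ]
side 25
-27.5 10 [-1.3  0.8  3.4]
-22.5 12 [1.2 3.4 5.4]
t 15.1 tcp [0.501  0.1496 0.1889] yaw 93.71 zaxis [-0.0049 -0.0001 -1.    ] F [ 0.043   0.5609 -0.938 ] gap 0.0431874143857331
slide cm [ 0.0981  0.0472 13.8927] roll 0.01
t 15.1 tcp [0.501  0.1496 0.1889] yaw 93.71 zaxis [-0.0049 -0.0001 -1.    ] F [ 0.043   0.5609 -0.938 ] gap 0.0431874143857331
slide cm [ -3.5445 -31.2998  -2.5015] roll 11.51
```

Run:
```python
from st import *
f=shot("wrist");a=f["img"][200:400,220:420];s=manip.get_state();M=R.from_rotvec(s["tcp_rot"]).as_matrix()
q=(cloud(f)-s["tcp_pos"])@M*1000
for v in range(250,350,6): print(v,q[v,320].round(1),q[v,305].round(1),f["img"][v,320])
g=shot("side");u=proj(g,s["tcp_pos"]).astype(int);b=g["img"][u[1]-50:u[1]+50,u[0]-50:u[0]+50]
cv2.imwrite("pics/c7.png",np.hstack([cv2.resize(a,(400,400)),cv2.resize(b,(400,400))]))
```

```text
250 [nan nan nan] [-58.8 -10.9 120.3] [180 205 224]
256 [-58.5   3.4 107.4] [-58.2 -10.4 107. ] [221 229 233]
262 [-64.6   3.4 107.4] [-64.5 -10.4 107.2] [245 246 243]
268 [-82.6   3.6 128.2] [-83.4 -11.5 129.5] [208 220 229]
274 [  2.    2.  -25.7] [  2.4  -4.5 -26.4] [250 245 242]
280 [  0.    2.  -27.3] [  0.7  -4.5 -28.3] [250 245 242]
286 [ -1.9   2.  -29. ] [ -1.1  -4.4 -30.2] [253 248 245]
292 [-150.4    4.3  187.8] [-150.1  -14.6  187.4] [ 66  90 135]
298 [-158.6    4.3  187. ] [-158.2  -14.6  186.5] [ 60  83 124]
304 [-166.4    4.3  185.6] [-167.8  -14.8  187.6] [ 61  84 124]
310 [-176.1    4.3  186.7] [-176.8  -14.9  187.7] [ 63  86 128]
316 [-185.4    4.3  187.1] [-184.4  -14.9  185.8] [ 61  85 125]
322 [-194.1    4.3  186.4] [-194.7  -15.1  187.2] [ 59  82 121]
328 [-202.8    4.3  185.8] [-203.   -15.2  186. ] [ 60  82 122]
334 [-213.4    4.4  187.1] [-212.8  -15.3  186.5] [ 62  85 126]
340 [-222.7    4.4  186.9] [-222.4  -15.4  186.6] [ 64  87 129]
346 [ 10.    1.5 -76.2] [ 11.1  -2.5 -77.4] [51 54 57]
```

View pics/c7.png

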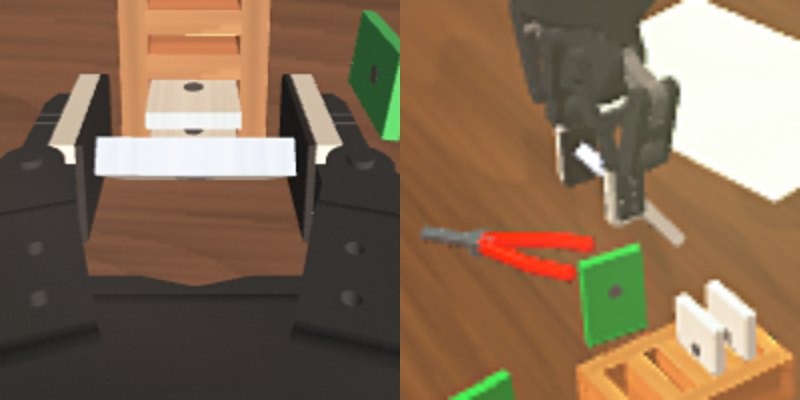

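The crop shows the second plate over-rotated, about 42° instead of 30°. I'll turn it back by nudging its foot against the downhill edge of the rack's low green block, away from the glass.

Emit:
carry_out:
  plan:
    - {"slide": [0,0,-1],"roll": 5.8}
    - {"slide": [0,0,0],"roll": 5.7}
    - {"slide": [0.86,-3.48,0],"roll": 0}
    - {"slide": [0.86,-3.48,0],"roll": 0}
    - {"slide": [0.86,-3.48,0],"roll": 0}
    - {"slide": [0.86,-3.48,0],"roll": 0}
    - {"slide": [0.86,-3.48,0],"roll": 0}
    - {"slide": [0.86,-3.48,0],"roll": 0}
    - {"slide": [0.86,-3.48,0],"roll": 0}
    - {"slide": [0.86,-3.48,0],"roll": 0}
    - {"slide": [0.86,-3.48,0],"roll": 0}
    - {"slide": [0,0,2.5],"roll": 0}
    - {"slide": [0,0,2.5],"roll": 0}
    - {"slide": [0,0,2.5],"roll": 0}
    - {"slide": [0,0,0],"roll": 0}
    - {"slide": [0,0,0],"roll": 0}

```text
t: 16.53
tcp_pos: [0.3824, -0.1492, 0.1234]
tcp_rot: [-0.214, -3.129, -0.005]
contact_force: [0.2, 0.0, -0.6]
finger_gap: 0.0438
finger_force: 26.9
```

Run:
```python
from st import *
tgt(.3818,-.150,.1023,82.2)
f=shot("wrist");a=f["img"][200:400,220:420];s=manip.get_state();M=R.from_rotvec(s["tcp_rot"]).as_matrix()
q=(cloud(f)-s["tcp_pos"])@M*1000
k=(abs(q[...,1])<19)&(abs(q[...,0])<15)&(q[...,2]<-18)&(q[...,2]>-40)
p=q[k];m=p.mean(0);n=np.linalg.svd(p-m)[2][2];print(len(p),m,n,"tilt",np.degrees(np.arctan2(abs(n[0]),abs(n[2]))))
g=(cloud(f)-O)@R.from_euler("ZY",[-7.8,-30],degrees=True).as_matrix()*1000
t=g[(abs(g[...,1])<40)&(abs(g[...,0]+100)<25)&(abs(g[...,2]-52)<4)];print("block",len(t),np.percentile(t[:,0],[1,99]) if len(t) else 0)
```

```text
t 16.5333 tcp [ 0.3824 -0.1492  0.1234] yaw 82.18 zaxis [-0.0052  0.0034 -1.    ] F [ 0.2373  0.0433 -0.5645] gap 0.04382963906973925
slide cm [ 0.0448 -0.0894  2.1082] roll -0.02
1652 [  2.5641   0.0309 -25.3098] [ 0.556   0.0024 -0.8312] tilt 33.781284016931224
block 3122 [-115.3498  -95.0746]
```

```bash
cat > top.py <<'E'
from st import *
s=manip.get_state();M=R.from_rotvec(s["tcp_rot"]).as_matrix()
for i in range(2):
    f=shot("wrist");q=(cloud(f)-s["tcp_pos"])@M*1000
    k=(abs(q[...,1])<17)&(abs(q[...,0])<15)&(q[...,2]<-15)&(q[...,2]>-40)&(f["img"].min(-1)>150)
    p=q[k];m=np.median(p,0)
    for _ in range(3):
        n=np.linalg.svd(p-p.mean(0))[2][2];r=(p-p.mean(0))@n;p=p[abs(r)<1.5]
    rows=np.where(k.sum(1)>20)[0]
    print(len(p),p.mean(0),"tilt",np.degrees(np.arctan2(abs(n[0]),abs(n[2]))),"std",r.std())
    for v in rows[::2]: print(v,np.nanmean(q[v][k[v]],0).round(2),k[v].sum())
E
python3 top.py
```

```text
1441 [  1.1069  -0.0423 -26.6404] tilt 33.915444585568785 std 0.5927316901137439
269 [  4.28   0.04 -24.51] 76
271 [  3.57   0.12 -24.99] 76
273 [  2.85  -0.18 -25.44] 78
275 [  2.11   0.05 -25.85] 77
277 [  1.39  -0.17 -26.29] 78
279 [  0.82   0.06 -26.98] 77
281 [ -0.01  -0.17 -27.22] 78
283 [ -0.59   0.05 -27.87] 79
285 [ -1.33   0.05 -28.26] 79
287 [ -2.05   0.05 -28.67] 77
1449 [  0.2951   0.0549 -27.463 ] tilt 34.28245881056561 std 0.5952864322261321
269 [  3.44  -0.01 -25.31] 78
271 [  2.77   0.38 -25.86] 76
273 [  2.09  -0.01 -26.37] 78
275 [  1.32  -0.   -26.74] 78
277 [  0.67  -0.01 -27.3 ] 78
279 [ -0.1   -0.01 -27.65] 78
281 [ -0.75  -0.23 -28.19] 79
283 [ -1.4   -0.01 -28.73] 78
285 [ -2.12  -0.01 -29.15] 78
287 [ -2.83   0.02 -29.56] 77
```

Emit:
carry_out:
  plan:
    - {"slide": [0,0,1.5],"roll": 0}
    - {"slide": [-1,0,0],"roll": 0}
    - {"slide": [-1,0,0],"roll": 0}
    - {"slide": [-0.3,0,0],"roll": 0}
    - {"slide": [-0.3,0,-0.05],"roll": 0}
    - {"slide": [-0.3,0,-0.1],"roll": 0}
    - {"slide": [0,0,0],"roll": 0}
    - {"slide": [0,0,0],"roll": 0}

```text
t: 17.35
tcp_pos: [0.4121, -0.1536, 0.1114]
tcp_rot: [-0.213, -3.132, -0.001]
contact_force: [-4.8, -0.3, -0.9]
finger_gap: 0.0437
finger_force: 27.6
```

```bash
python3 top.py | grep tilt; python3 ang.py | head -14
```

```text
1459 [  1.2187  -0.0262 -26.8283] tilt 28.307852483332066 std 0.5940658968154795
1456 [  1.2465  -0.0076 -26.8299] tilt 26.97686911532767 std 0.600917807401441
wrist 1821
-27.5 1468 [-2.   1.   4.4]
-22.5 102 [2.  3.8 4.5]
-17.5 77 [0.  0.5 1.2]
-2.5 67 [-7.3 -6.7 -6. ]
12.5 49 [-16.2 -15.7 -15.1]
17.5 10 [-34.3 -34.1 -33.8]
22.5 46 [-35.2 -34.8 -34.4]
side 15
t 17.55 tcp [ 0.4121 -0.1537  0.1114] yaw 82.2 zaxis [-0.0013  0.0009 -1.    ] F [-5.2712  0.9292 -0.2165] gap 0.04356354050275319
slide cm [-10.7308  29.7358   6.1375] roll -11.5
```

```bash
python3 -c "
from st import *
f=(-32.1,35.0)
rack(1,90,f);rack(-0.5,52,f);rack(-1,29,f)" | grep slide
```

```text
slide cm [ -7.9669  -0.0483 -10.2367] roll -0.0
slide cm [-9.737  -0.0483 -6.8708] roll -0.0
slide cm [-10.8437  -0.0483  -4.854 ] roll -0.0
```

Emit:
carry_out:
  plan:
    - {"slide": [1,0,0],"roll": 0}
    - {"slide": [0,0,-3.5],"roll": 0}
    - {"slide": [0,0,-3.5],"roll": 0}
    - {"slide": [0,0,-3.2],"roll": 0}
    - {"slide": [-3,-0.05,0],"roll": 0}
    - {"slide": [-3,0,0],"roll": 0}
    - {"slide": [-3,0,0],"roll": 0}
    - {"slide": [0,0,0],"roll": 0}
    - {"slide": [0,0,0],"roll": 0}

```text
t: 18.3
tcp_pos: [0.4945, -0.1662, 0.2139]
tcp_rot: [0.213, 3.13, -0.001]
contact_force: [-1.2, -0.5, -1.5]
finger_gap: 0.0432
finger_force: 27.5
```

```bash
python3 look.py w8;python3 -c "
from st import *
f=(-32.1,35.0)
rack(1,90,f);rack(-0.5,52,f);rack(-1,29,f)"
```

```text
43 912 [-39.8 -29.9   0.1]
49 30 [-38.6   0.1   0.1]
55 41 [-5.2 -5.2 -5.1]
61 120 [-19.  -16.  -13.7]
67 402 [-18.9 -14.4  -5.4]
73 411 [-12.5  -8.9  -5.3]
121 44 [1.3 1.3 1.3]
133 17 [1.4 1.4 1.4]
151 76 [2. 2. 2.]
157 1545 [ 2.4  6.2 10. ]
163 18 [2.4 4.5 9.5]
red y [-22.5515  21.5779]
t 18.35 tcp [ 0.4929 -0.1658  0.2137] yaw 82.21 zaxis [ 0.002  -0.0004 -1.    ] F [-0.6459 -0.219  -1.6313] gap 0.043484729689603804
slide cm [ 0.2001  0.053  -0.007 ] roll 0.01
t 18.35 tcp [ 0.4929 -0.1658  0.2137] yaw 82.21 zaxis [ 0.002  -0.0004 -1.    ] F [-0.6459 -0.219  -1.6313] gap 0.043484729689603804
slide cm [-1.57    0.053   3.3589] roll 0.01
t 18.35 tcp [ 0.4929 -0.1658  0.2137] yaw 82.21 zaxis [ 0.002  -0.0004 -1.    ] F [-0.6459 -0.219  -1.6313] gap 0.043484729689603804
slide cm [-2.6767  0.053   5.3758] roll 0.01
```

Emit:
carry_out:
  plan:
    - {"slide": [-0.27,0.03,0.66],"roll": 0}
    - {"slide": [-0.27,0,0.66],"roll": 0}
    - {"slide": [-0.27,0,0.66],"roll": 0}
    - {"slide": [-0.27,0,0.66],"roll": 0}
    - {"slide": [-0.27,0,0.66],"roll": 0}
    - {"slide": [0,0,0],"roll": 0}
    - {"slide": [0,0,0],"roll": 0}

```text
t: 18.93
tcp_pos: [0.5065, -0.1673, 0.1802]
tcp_rot: [0.214, 3.133, -0.0]
contact_force: [3.7, -0.9, -0.8]
finger_gap: 0.0432
finger_force: 27.5
```

```bash
python3 look.py w9;python3 -c "
from st import *
f=(-32.1,35.0)
rack(-0.5,52,f);rack(-1,29,f)"
```

```text
43 1244 [-39.8 -30.4 -21.3]
49 5 [-38.  -30.9 -25.1]
55 4 [ 9.7 11.4 11.4]
61 514 [-19.1   8.8  11.3]
67 570 [-19.  -15.2  -5.2]
73 629 [-13.   -9.4  -5.2]
115 53 [-4.4 -4.4 -4.4]
121 1383 [-4.  -0.1  3.6]
127 201 [-3.9 -0.2  3.6]
163 5 [5.1 5.6 6.2]
169 1012 [ 6.3 15.6 16.6]
175 2395 [ 9.3 17.3 19.7]
181 1025 [11.9 19.4 21.1]
red y [-22.5068  21.6453]
t 18.9833 tcp [ 0.5064 -0.1672  0.1805] yaw 82.2 zaxis [ 0.0015 -0.0002 -1.    ] F [ 3.1855  0.4585 -0.7365] gap 0.043174754768367775
slide cm [-0.2132  0.0161  0.0378] roll -0.0
t 18.9833 tcp [ 0.5064 -0.1672  0.1805] yaw 82.2 zaxis [ 0.0015 -0.0002 -1.    ] F [ 3.1855  0.4585 -0.7365] gap 0.043174754768367775
slide cm [-1.3199  0.0161  2.0546] roll -0.0
```

Emit:
carry_out:
  plan:
    - {"slide": [-0.25,0,0.2],"roll": 0}
    - {"slide": [-0.12,0,0.2],"roll": 0}
    - {"slide": [-0.12,0,0.2],"roll": 0}
    - {"slide": [-0.12,0,0.2],"roll": 0}
    - {"slide": [0,0,0],"roll": 0}
  squeeze: 35

```text
t: 19.4
tcp_pos: [0.511, -0.1678, 0.1731]
tcp_rot: [-0.213, -3.133, 0.0]
contact_force: [-0.6, 0.1, 5.4]
finger_gap: 0.0431
finger_force: 37.2
```

Emit:
carry_out:
  plan:
    - {"slide": [-0.12,0,0.2],"roll": 0}
    - {"slide": [-0.12,0,0.2],"roll": 0}
    - {"slide": [-0.12,0,0.2],"roll": 0}
    - {"slide": [-0.12,0,0.2],"roll": 0}
    - {"slide": [-0.12,0,0.2],"roll": 0}
    - {"slide": [0,0,0],"roll": 0}
    - {"slide": [0,0,0],"roll": 0}

```text
t: 19.98
tcp_pos: [0.517, -0.1686, 0.1626]
tcp_rot: [-0.213, -3.133, 0.0]
contact_force: [-1.6, -0.2, 4.5]
finger_gap: 0.0434
finger_force: 37.0
```

```bash
python3 look.py w10;python3 -c "
from st import *
f=(-32.1,35.0)
rack(-1,29,f)"
```

```text
43 1514 [-39.4 -30.2 -21.2]
49 50 [-39.1  -5.    7.2]
55 376 [ 7.1  8.6 10.7]
61 776 [-18.8  11.6  14.9]
67 718 [-18.8 -14.8  -5.8]
73 743 [-12.8  -9.   -5.3]
79 17 [-4.7 -4.7 -4.6]
97 68 [-4. -4. -4.]
103 1575 [-3.5  0.3  4. ]
145 137 [ 5.7 15.4 16.3]
151 1697 [ 8.  16.6 18.2]
157 2911 [11.2 18.9 21.6]
163 3184 [14.3 21.8 24.2]
169 1234 [16.7 17.7 19.3]
175 1886 [17.8 19.4 20.5]
red y [-22.6491  21.8537]
t 20.0333 tcp [ 0.517  -0.1686  0.1626] yaw 82.21 zaxis [-0.0009  0.0001 -1.    ] F [-1.2383 -0.1927  4.5868] gap 0.04314685135215299
slide cm [-0.2487  0.0091  0.2722] roll 0.01
```

View pics/w10.png

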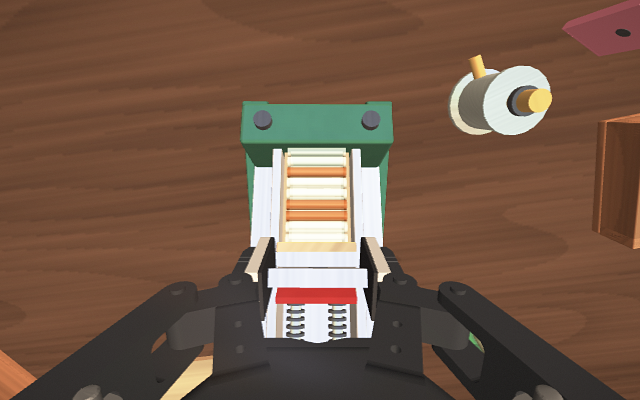

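Plate 2 is about 37 mm deep beyond the plate tops, and the lip (316,296) has shifted uphill about 3.4 mm. Now release, close the fingers above it and push it home.

Emit:
carry_out:
  plan:
    - {"slide": [0,0,0],"roll": 0}
    - {"slide": [0,0,0],"roll": 0}
    - {"slide": [0,0,0],"roll": 0}
    - {"slide": [0,0,0],"roll": 0}
    - {"slide": [0,0,-2.5],"roll": 0}
    - {"slide": [0,0,-3],"roll": 0}
    - {"slide": [0,0,-2.5],"roll": 0}
    - {"slide": [0,0,0],"roll": 0}
  jaw: 0.85

```text
t: 20.7
tcp_pos: [0.5203, -0.1699, 0.2477]
tcp_rot: [0.213, 3.125, -0.006]
contact_force: [-0.2, 0.2, -0.0]
finger_gap: 0.0727
finger_force: 0.0
```

Emit:
carry_out:
  plan:
    - {"slide": [0,0,0],"roll": 0}
    - {"slide": [0,0,0],"roll": 0}
    - {"slide": [0,0,0],"roll": 0}
    - {"slide": [0,0,0],"roll": 0}
    - {"slide": [0,0,0],"roll": 0}
    - {"slide": [0,0,0],"roll": 0}
    - {"slide": [0,0,0],"roll": 0}
    - {"slide": [0,0,0],"roll": 0}
  jaw: 0

```text
t: 21.37
tcp_pos: [0.5175, -0.1686, 0.2422]
tcp_rot: [-0.214, -3.134, -0.0]
contact_force: [-0.5, 0.2, -0.7]
finger_gap: -0.0002
finger_force: 0.0
```

```bash
python3 look.py w11;python3 -c "
from st import *
tgt(.5125,-.1679,.1974,82.2);tgt(.5323,-.1706,.1628,82.2)"
```

```text
43 750 [-39.7 -31.2   3.2]
49 162 [2.7 4.4 6.6]
55 122 [2.7 7.6 9.7]
61 185 [-18.5  10.7  14.8]
67 237 [-18.4 -15.8   3. ]
73 118 [-12.9 -11.9   3.2]
79 49 [2.6 2.9 3.2]
85 63 [2.7 2.8 3. ]
91 78 [2.7 2.9 3. ]
97 54 [2.6 2.9 3.1]
103 621 [-4.7 -0.8  2.9]
157 123 [20.1 21.4 26.2]
163 359 [22.  26.3 30.4]
169 387 [25.  29.5 33.2]
175 479 [28.5 32.9 36.7]
181 111 [31.8 33.  37.4]
red y [-22.5153  22.2008]
t 21.4167 tcp [ 0.5175 -0.1687  0.2423] yaw 82.2 zaxis [-0.0002  0.0002 -1.    ] F [ 0.0144 -0.6706  0.0694] gap -0.00014285789048468513
slide cm [0.5042 0.0081 4.4939] roll -0.0
t 21.4167 tcp [ 0.5175 -0.1687  0.2423] yaw 82.2 zaxis [-0.0002  0.0002 -1.    ] F [ 0.0144 -0.6706  0.0694] gap -0.00014285789048468513
slide cm [-1.4941  0.0093  7.9539] roll -0.0
```

Emit:
carry_out:
  plan:
    - {"slide": [0.5,0,2.2],"roll": 0}
    - {"slide": [0,0,2.2],"roll": 0}
    - {"slide": [0,0,0],"roll": 0}
    - {"slide": [-0.15,0,0.26],"roll": 0}
    - {"slide": [-0.15,0,0.26],"roll": 0}
    - {"slide": [-0.15,0,0.26],"roll": 0}
    - {"slide": [-0.15,0,0.26],"roll": 0}
    - {"slide": [-0.15,0,0.26],"roll": 0}
    - {"slide": [-0.15,0,0.26],"roll": 0}

```text
t: 22.17
tcp_pos: [0.5223, -0.1696, 0.184]
tcp_rot: [0.213, 3.132, -0.001]
contact_force: [-1.3, -0.8, 5.2]
finger_gap: -0.0001
finger_force: 2.7
```

Emit:
carry_out:
  plan:
    - {"slide": [-0.15,0,0.26],"roll": 0}
    - {"slide": [-0.15,0,0.26],"roll": 0}
    - {"slide": [-0.15,0,0.26],"roll": 0}
    - {"slide": [-0.15,0,0.26],"roll": 0}
    - {"slide": [-0.15,0,0.26],"roll": 0}
    - {"slide": [-0.15,0,0.26],"roll": 0}
    - {"slide": [0,0,0],"roll": 0}

```text
t: 22.75
tcp_pos: [0.5314, -0.1708, 0.1679]
tcp_rot: [0.214, 3.132, -0.001]
contact_force: [-0.1, -0.7, 3.6]
finger_gap: -0.0002
finger_force: 1.8
```

```bash
python3 look.py w12;python3 -c "
from st import *
tgt(.5323,-.1706,.1628,82.2)"
```

```text
43 1408 [-39.5 -31.2 -22.8]
49 4 [-38.4 -29.6   3.7]
61 123 [-18.8 -16.9   2.8]
67 571 [-18.6 -15.2  -6.6]
73 648 [-13.   -9.7  -6.3]
79 473 [-5.2 -2.5  2.5]
85 96 [-4.8 -3.6  1.3]
91 348 [-3.5  0.9  4.5]
97 392 [-0.1  4.5  7.8]
103 535 [ 3.5  8.7 30.4]
109 517 [ 6.8 11.3 27.9]
115 751 [10.2 17.  35.4]
121 921 [12.5 15.3 35.9]
127 909 [14.2 17.8 21.8]
133 681 [19.2 20.7 31.8]
139 230 [20.7 25.6 32.1]
145 1542 [20.9 22.9 31.9]
151 2478 [23.8 26.6 34.4]
157 3549 [27.3 30.4 38. ]
163 2610 [30.4 32.5 39.2]
169 2983 [32.1 33.6 35.8]
175 636 [33.9 34.9 35.5]
red y [-23.1466  22.4152]
t 22.8 tcp [ 0.5314 -0.1708  0.168 ] yaw 82.2 zaxis [ 0.0023 -0.0008 -1.    ] F [ 0.6449 -0.1162  4.1238] gap -0.00019351078640255436
slide cm [-0.084   0.031   0.5204] roll -0.0
```

Emit:
carry_out:
  plan:
    - {"slide": [-0.1,0,0.17],"roll": 0}
    - {"slide": [-0.1,0,0.17],"roll": 0}
    - {"slide": [-0.05,0,0.09],"roll": 0}
    - {"slide": [0,0,0],"roll": 0}

```text
t: 23.13
tcp_pos: [0.5338, -0.1711, 0.1638]
tcp_rot: [0.214, 3.132, -0.001]
contact_force: [0.2, -0.7, 4.9]
finger_gap: -0.0001
finger_force: 2.5
```

Emit:
carry_out:
  plan:
    - {"slide": [-0.05,0,0.09],"roll": 0}
    - {"slide": [0,0,0],"roll": 0}

```text
t: 23.3
tcp_pos: [0.5343, -0.1712, 0.163]
tcp_rot: [0.214, 3.132, -0.001]
contact_force: [-0.3, -1.0, 6.1]
finger_gap: 0.0001
finger_force: 2.8
```

Emit:
carry_out:
  plan:
    - {"slide": [-0.05,0,0.09],"roll": 0}
    - {"slide": [0,0,0],"roll": 0}

```text
t: 23.47
tcp_pos: [0.5348, -0.1713, 0.1621]
tcp_rot: [0.214, 3.132, -0.001]
contact_force: [0.4, -0.4, 6.2]
finger_gap: 0.0001
finger_force: 2.9
```

Emit:
carry_out:
  plan:
    - {"slide": [-0.05,0,0.09],"roll": 0}
    - {"slide": [0,0,0],"roll": 0}

```text
t: 23.63
tcp_pos: [0.535, -0.1713, 0.1618]
tcp_rot: [0.213, 3.132, -0.001]
contact_force: [-1.4, 0.7, 8.4]
finger_gap: 0.0001
finger_force: 4.2
```

Emit:
carry_out:
  plan:
    - {"slide": [-0.04,0,0.07],"roll": 0}
    - {"slide": [0,0,0],"roll": 0}

```text
t: 23.8
tcp_pos: [0.535, -0.1713, 0.1616]
tcp_rot: [0.213, 3.133, -0.002]
contact_force: [-2.3, 0.9, 11.9]
finger_gap: 0.0001
finger_force: 5.9
```

Force now rises without motion, so the plate is on the bed. Back off and verify.

Emit:
carry_out:
  plan:
    - {"slide": [0,0,-1],"roll": 0}
    - {"slide": [0,0,-3],"roll": 0}
    - {"slide": [0.5,0,-3],"roll": 0}
    - {"slide": [1.5,0,-1],"roll": 0}
    - {"slide": [0,0,0],"roll": 0}
    - {"slide": [0,0,0],"roll": 0}

```text
t: 24.3
tcp_pos: [0.5149, -0.1682, 0.2399]
tcp_rot: [0.214, 3.133, -0.0]
contact_force: [0.8, 0.0, -0.5]
finger_gap: -0.0001
finger_force: 0.0
```

```bash
python3 look.py w13 | tail -1
python3 - <<'E'
from st import *
F=R.from_euler("ZY",[-7.8,-30],degrees=True).as_matrix()
f=shot("wrist");q=(cloud(f)-O)@F*1000
for a,b in((-18,-14),(-12,-6.5),(-4,2)):
    for y in(-12,12):
        t=q[(abs(q[...,1]-y)<9)&(q[...,0]>a)&(q[...,0]<b)&(q[...,2]>58)&(q[...,2]<90)]
        print(a,b,y,len(t),np.percentile(t[:,2],[5,50,95]))
t=q[(abs(q[...,1])<18)&(abs(q[...,0]+5)<13)&(q[...,2]>67)&(q[...,2]<80)];print(np.percentile(t[:,0],[1,99]))
im=np.hstack([f["img"][60:360,180:460],cv2.resize(shot("side")["img"][180:380,230:480],(375,300))]);cv2.imwrite("pics/fin.png",im)
E
```

```text
red y [-22.6552  22.3404]
-18 -14 -12 110 [63.5823 64.6322 65.4938]
-18 -14 12 112 [63.5823 64.6343 65.6416]
-12 -6.5 -12 158 [69.6443 70.6015 71.5563]
-12 -6.5 12 152 [69.5399 70.5992 71.6819]
-4 2 -12 184 [69.2297 70.5448 71.5014]
-4 2 12 183 [69.5543 70.5471 71.5408]
[-12.543    2.6592]
```

View pics/fin.png

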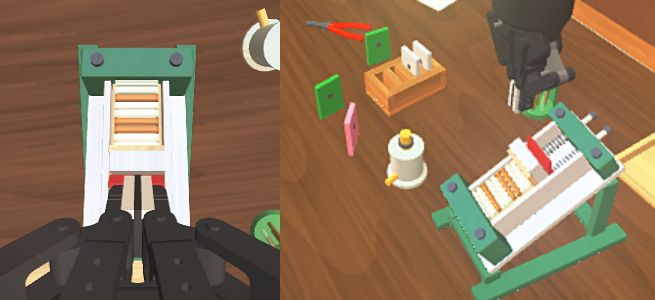

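Both plates are home: their tops read 70.5 mm against 64.6 mm for the board, the same across the width. The cheek holds them snug, two plates are left in the block, and the burner, jar and pliers are where they were.

```bash
python3 -c "
from cell import job_done
print(job_done())"
```

```text
the job is handed in; nothing more can be done
None
```

I slid two spacer plates fully home; the second went in with drag and the cheek now holds the stack snug, the other two plates are still in the block, and the job is handed in at about 24 s.

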